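# Unlatch the drying chamber's hatch and hold it at the gauge angle

## Robot

A 6-joint arm with a two-finger parallel gripper is mounted at the origin on the work surface. World frame = base frame: x ahead of the robot, y to its left, z up, the work surface at z = 0. Lengths are in mm, angles in rad, forces in N, time in s.
With the tool pointing down it reaches from about 250 to 725 mm from the base axis. Payload 9.7 kg.
Tool frame: the origin (TCP) lies midway between the tips of the shut fingers; the grasp point (between the pads) lies 19 mm behind it; z points along the fingers, y is the line along which they close (so a half turn about z gives the same grasp; the last joint's range is limited). The gripper opens to 85 mm and grips with 20 to 120 N. Pads are 22 mm wide; open, the fingers measure 114 mm over their backs; the gripper's body (76 mm by 85 mm) begins 54 mm behind the grasp point. The pads swing forward as they close: fully open they stand 13 mm farther back than shut.
Start: joints at [1.205, 0.087, 0.176, 1.66, 0, 1.571], TCP at [196.73, 513.609, 231.284] pointing down, gripper open.
Joint ranges: [-3.13, 3.13], [-0.85, 1.81], [-1.15, 1.24], [-2.2, 2.28], [-1.44, 1.52], [-3.14, 3.14]. Speed limits (rad/s): [2.22, 2.22, 2.57, 3.14, 3.14, 3.14].

## Interface

Orientations are given as [roll, pitch, yaw] about the fixed x, y, z axes, in that order (R = Rz(yaw) Ry(pitch) Rx(roll)).
In Python, from station import r gives the robot as it stands. Calls block until the motion is done:
- r.goto(position, orientation): joint-space move of the TCP to a pose.
- r.move_straight(position, v=150, ori=None): straight line of the TCP; ori=None keeps the orientation; v is the mean speed in mm/s.
- r.move_j(angles): joint-space move.
- r.gripper_to(opening): opening from 0.0 (shut) to 1.0 (fully open); the grip force is fixed at half the most; returns when the fingers have stopped.
- r.pause(seconds).
- r.ik(position, orientation): joint angles nearest the present ones, or None.
- r.observe(): the state.
- r.camera(name): name is "scene" or "top" or "wrist"; returns the picture (384x512x3 uint8, red, green, blue); there is no depth.
- r.get_calibration(name): a dict with "mtx" (3x3 intrinsics, pixels), "k1" (the pictures are not rectified: a ray, as slopes to the right and down, at radius r is drawn at 1 + k1 r^2 times it, then the intrinsics apply), "rvec" (rotation vector, rad) and "tvec" (3), from world to camera coordinates, as OpenCV has them; the wrist camera has in their place "tool_from_camera" (4x4, takes a point from camera to tool coordinates, whose origin is the TCP and whose axes are the flange's). Camera axes: x right, y down, z forward; pixel columns grow to the right and rows downward; lengths in mm; the calibration is good to about 2 mm. A picture is of the moment at which its call begins: read the wrist's pose just before it. get_calibration takes no time and is no camera call.
A pose or a line that the arm cannot do raises r.PlanningError and nothing moves.
- r.close_job(): hands the job in; it is judged then, once.
The state is a dict: "t": time; "joints": joint angles; "qd": joint speeds; "tau": joint torques, N m; "ee_pos": TCP position; "ee_rot": TCP orientation; "force": force on the tool from outside, world axes, zero at the start; "ft_torque": the same for the moment, N m; "gripper_width": opening from 0.0 (shut) to 1.0 (fully open); "grip_force": force on a finger pad.
Only numpy, scipy, OpenCV 4.12 (cv2) and the standard library are available. Lean on these libraries where they do the work, as an engineer would, in place of code of your own. Each camera call takes 0.05 s, during which the arm holds its last target. There are 200 camera calls.

## Task

Turn both latches of the small drying chamber counter-clockwise (seen from above) to their end stops, then lift the hatch by its bar handle to the angle that the gauge pointer beside it shows, so that hatch and pointer lie parallel. Finish holding it there, still and by the handle: the hatch falls shut if let go, so do not release it. Do not shift the gauge pointer or the glassware and jar standing around.

Things in the scene. Friction and masses are not known exactly. Their poses are not given: they have to be found in the camera images.
- tester: Fixed beige drying chamber. Origin on the table under the middle of the hatch's hinge line; z up, x from the hinge (robot's side) across the hatch towards the latches, y left along the hinge. Box spans x -30..235, y -150..150 mm, top at z 110. Hinge axis along y at x 0, z 116 mm. A thin curved scale bow (radius 135 mm about the hinge axis) stands at y 141 mm, up to 250 mm above the table.
- hatch (a joint): Hatch angle (rad): 0 shut and level, grows as its latch-side edge lifts and swings up towards the robot, stop at 1.4. Blue plate 8 mm thick, 210 wide, reaching 5 to 170 mm from the hinge axis, its mid-plane through that axis. About 0.5 kg on an almost free hinge: falls shut when let go. The latches really block it until turned clear.
- hatch_handle: Bow handle on the hatch: round steel bar 12 mm thick, 70 long, parallel to the hinge, on a leg at each end. Origin at the bar's middle, 110 mm from the hinge axis along the hatch, 42 mm above the hatch's mid-plane (38 above its top face). Axes as the tester's when shut (y along the bar, z away from the hatch); turns with the hatch. Being round, the bar can turn in a grip across it.
- latch_left (a joint): Angle of the left latch (tester x 192, y +85 mm), rad: 0 with its dog pointing from the pivot over the hatch (tester -x); grows counter-clockwise seen from above to the end stop at 1.45, where the dog points to tester -y and clears the hatch. Both latches turn the same way. Starts at 0 to 0.3; stays where left; friction about 0.04 N m.
- latch_left_grip (a point): On the left latch's vertical axis at a good grip height, 151 mm above the table. The grip is a black upright bar 42 mm long, 12 thick, 34 tall (top 10 mm above this point, foot 24 below); its length lies along the dog: along tester x at joint 0, turning with the joint. Below it the steel dog, 6 mm thick, reaches 50 mm from the axis.
- latch_right (a joint): Angle of the right latch (tester y = -85 mm, x = 192 mm), same as the left: 0 over the hatch, grows counter-clockwise seen from above, end stop at 1.45.
- latch_right_grip (a point): As latch_left_grip, for the right latch.
- gauge (a joint): Angle of the gauge pointer (rad), the wanted hatch angle: 0 level, grows upward about the same hinge axis as the hatch. Hatch angle = this value when the two are parallel. Set differently each time, 0.45 to 0.85; stiff, stays as set unless pushed.
- gauge_tip (a point): End of the gauge pointer, a slim steel bar 10 mm deep and 8 mm thick left of the hatch at tester y = 128 mm, with a 12 mm round pin at its end. The point lies 120 mm from the hinge axis; its x axis lies along the pointer.
- beaker: Glass beaker, 72 mm across, 95 mm tall, standing left of the tester; origin under its centre. Leave alone.
- reagent: Brown glass bottle, 60 mm across, 130 mm tall, right of the tester; origin under its centre. Leave alone.
- jar: White jar with black cap, 56 mm across, 60 mm tall, right of the tester; origin under its centre. Leave alone.

How it is judged (in metres and radians):
On the way, in this order (a step that is already met when the one before it is completed fails the run):
1. both latches are turned to their end stops while the hatch is shut (value of joint each of latch_left, latch_right above 1.35 rad and value of joint hatch below 0.1 rad), for 0.2 s.
2. the hatch is lifted by its handle to the gauge pointer's angle (angle between the x axis of hatch_handle and the x axis of gauge_tip, either way round below 0.07 rad and contact force between the fingers and hatch_handle above 1 N), for 0.2 s.
At the end, for the whole second after the job is handed in: The fingers hold the hatch by its handle (contact over 1 N), the hatch is parallel to the gauge pointer within 0.07 rad (4 degrees) and still (under 0.1 rad/s), and both latches are within 0.1 rad of their end stops (all of step 2 and velocity of joint hatch between -0.1 and 0.1 rad/s and value of joint each of latch_left, latch_right above 1.35 rad); the arm keeps its last pose, push and grip.
It fails at once if the gauge pointer is shifted (its end by more than 8 mm) (distance of gauge_tip from where it was at the start of the episode above 0.008 m).
It fails at once if the beaker, bottle or jar is moved by more than 30 mm (distance of any of beaker, reagent, jar from where it was at the start of the episode above 0.03 m).
It also fails if it takes over 54 s, if anything falls off the work surface, if the arm or the gripper's body presses on something with over 40 N, if the wrist force passes 120 N, or if a joint passes its speed limit or range.

## Working session

There is one attempt and no reset: what is moved stays moved. The work goes in short steps, each a Python script; the robot and the scene stay as the last script left them, time stands still between calls to the robot, and variables do not carry over. Pictures are saved under pics/ and viewed, at most 10 in all, crops included, and the job is handed in when it is done.

```bash
mkdir -p pics; ls; python3 - <<'E'
from station import r
import cv2
for n in("scene","top"):
    cv2.imwrite(f"pics/{n}0.png",cv2.resize(r.camera(n)[:,:,::-1],(800,600),interpolation=cv2.INTER_CUBIC))
    print(n,r.get_calibration(n))
print(r.get_calibration("wrist"));print(r.observe())
E
```

```text
pics
scene {'mtx': array([[466.11662389,   0.        , 252.39712988],
       [  0.        , 466.11662389, 193.00243553],
       [  0.        ,   0.        ,   1.        ]]), 'k1': -0.18479857891213103, 'rvec': array([ 2.35370151,  0.5632603 , -0.2318921 ]), 'tvec': array([-478.366003  ,  -83.60685904, 1435.73944817])}
top {'mtx': array([[470.45269064,   0.        , 251.02507432],
       [  0.        , 470.45269064, 185.59942841],
       [  0.        ,   0.        ,   1.        ]]), 'k1': 0.022204669722551338, 'rvec': array([ 2.21015789, -2.172425  ,  0.10986297]), 'tvec': array([1.11934182e+00, 5.30937198e+02, 1.22559278e+03])}
{'mtx': array([[274.17368554,   0.        , 260.24326861],
       [  0.        , 274.17368554, 194.59835008],
       [  0.        ,   0.        ,   1.        ]]), 'k1': -0.06529963426191068, 'tool_from_camera': array([[-7.20719711e-04, -9.51543330e-01, -3.07513856e-01,
         7.88707309e+01],
       [ 9.99999737e-01, -7.10846620e-04, -1.44117608e-04,
        -1.09697109e+00],
       [-8.14610368e-05, -3.07513879e-01,  9.51543592e-01,
        -1.43098770e+02],
       [ 0.00000000e+00,  0.00000000e+00,  0.00000000e+00,
         1.00000000e+00]])}
{'t': 0.1, 'joints': array([1.20498513e+00, 8.74111046e-02, 1.75230873e-01, 1.65979929e+00,
       3.20520109e-05, 1.57082230e+00]), 'qd': array([-0.00169034, -0.00205675,  0.002413  , -0.00044581,  0.00033536,
        0.00040347]), 'tau': array([ 4.71939729e-04, -5.21561193e+01,  4.65654194e+01,  1.59636576e-02,
        3.90667765e-05,  8.93286170e-06]), 'ee_pos': array([196.65917342, 513.42626946, 230.65963056]), 'ee_rot': array([-3.14040945e+00, -3.20212564e-05,  2.77575545e+00]), 'force': array([0.08318328, 0.36276837, 0.03783759]), 'ft_torque': array([-0.0185517 , -0.01340969,  0.04077224]), 'grip_force': 0.0, 'gripper_width': 1.0007047594051397}
```

View pics/scene0.png

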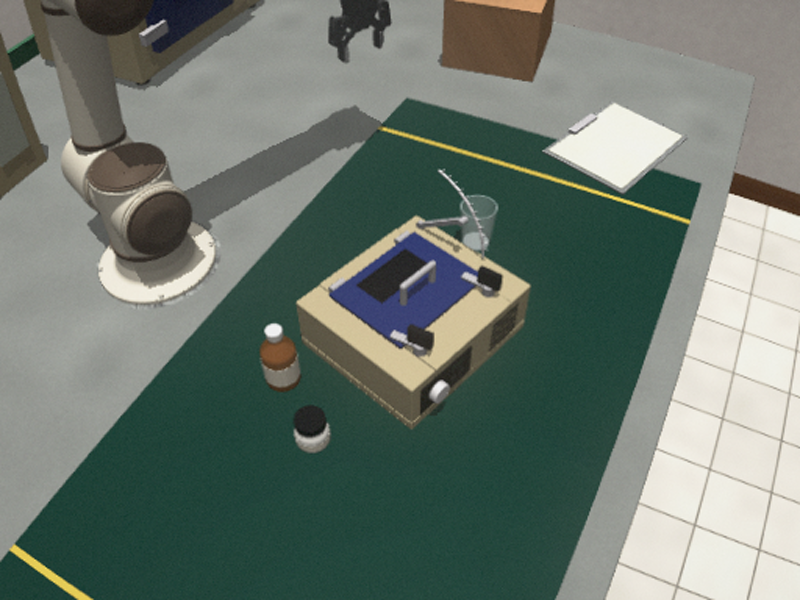

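View pics/top0.png

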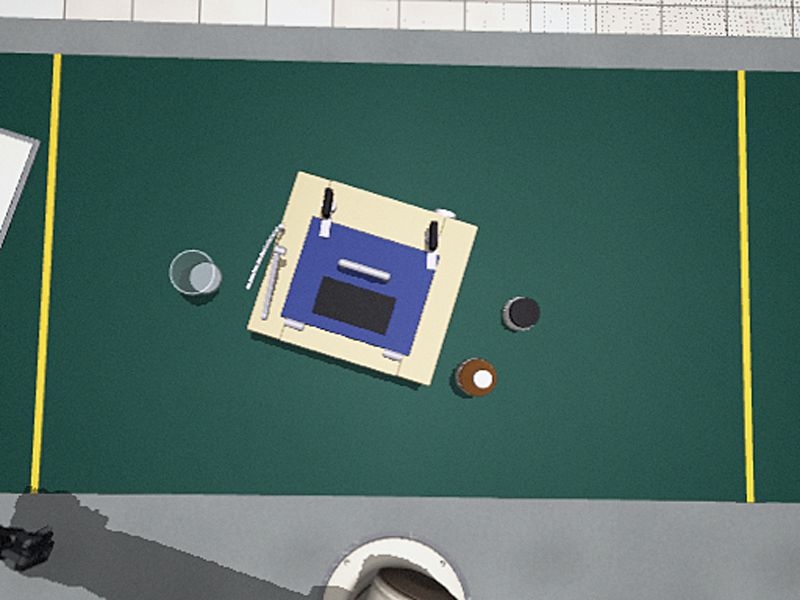

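Box top corners, in the 800x600 views. Top: (299,172) FL, (477,227) FR, (430,384) NR, (248,330) NL. Scene: NL (415,217), NR (298,303), FR (413,388), FL (530,288). The pointer runs from (266,318) to its tip (279,250) in top, and to about (465,221) in scene.

```bash
cat > h.py <<'E'
import numpy as np,cv2
from station import r
from scipy.optimize import least_squares
from scipy.spatial.transform import Rotation as Ro
def proj(c,P):
    P=np.atleast_2d(P).astype(float)
    return cv2.projectPoints(P,c["rvec"],c["tvec"],c["mtx"],np.array([c["k1"],0,0,0.]))[0][:,0]
def wristcal(o):
    c=dict(r.get_calibration("wrist")); T=c["tool_from_camera"]
    R=Ro.from_euler("xyz",o["ee_rot"]).as_matrix()@T[:3,:3]
    t=o["ee_pos"]+Ro.from_euler("xyz",o["ee_rot"]).as_matrix()@T[:3,3]
    c["rvec"]=Ro.from_matrix(R.T).as_rotvec(); c["tvec"]=-R.T@t; return c
def W(pose,p):  # tester -> world
    x,y,a=pose; p=np.atleast_2d(p); c,s=np.cos(a),np.sin(a)
    return np.c_[x+c*p[:,0]-s*p[:,1],y+s*p[:,0]+c*p[:,1],p[:,2]]
corn=np.array([[235,150,110],[235,-150,110],[-30,-150,110],[-30,150,110]])
def tip(g,rr=120): return [rr*np.cos(g),128,116+rr*np.sin(g)]
E
cat > fit.py <<'E'
from h import *
ct,cs=r.get_calibration("top"),r.get_calibration("scene")
ut=np.array([[299,172],[477,227],[430,384],[248,330]])*.64
us=np.array([[530,288],[413,388],[298,303],[415,217]])*.64
f=lambda p:np.r_[(proj(ct,W(p,corn))-ut).ravel(),(proj(cs,W(p,corn))-us).ravel()]
s=least_squares(f,[400,0,-.3],x_scale=[100,100,.1]);print(s.x,s.fun.round(1));P=s.x
np.save("pose.npy",P)
for n,c,u in(("top",ct,(279,250)),("scene",cs,(465,221))):
    for g in np.arange(.4,.91,.1): print(n,round(g,2),(proj(c,W(P,tip(g)))[0]/.64).round(1),u)
print("latch tops",proj(ct,W(P,[[192,85,161],[192,-85,161]]))/.64, "handle",proj(ct,W(P,[[110,0,158]]))/.64)
E
python3 fit.py
```

```text
[ 4.46576230e+02  8.59835653e+01 -2.79987178e-01] [-0.7 -1.9  0.9 -1.7  0.3  0.6 -1.  -0.9  0.2 -2.6 -1.   2.1 -2.8 -0.6
 -0.2 -2. ]
top 0.4 [283.1 242.6] (279, 250)
top 0.5 [281.2 244.9] (279, 250)
top 0.6 [279.  247.9] (279, 250)
top 0.7 [276.6 251.8] (279, 250)
top 0.8 [274.1 256.3] (279, 250)
top 0.9 [271.4 261.6] (279, 250)
scene 0.4 [467.5 233.6] (465, 221)
scene 0.5 [465.5 227.5] (465, 221)
scene 0.6 [463.  221.3] (465, 221)
scene 0.7 [459.9 215.1] (465, 221)
scene 0.8 [456.5 209. ] (465, 221)
scene 0.9 [452.6 203.1] (465, 221)
latch tops [[326.75842614 200.09114402]
 [434.03400732 232.93896944]] handle [[364.47008895 268.17478326]]
```

```bash
cat > look.py <<'E'
from h import *
P=np.load("pose.npy");a=P[2]
ori=[np.pi,.3,a-np.pi/2]; pos=W(P,[[120,10,310]])[0]
print(r.ik(pos,ori))
r.goto(pos,ori); r.pause(.2)
o=r.observe(); im=r.camera("wrist"); c=wristcal(o); np.save("o.npy",o,allow_pickle=True)
cv2.imwrite("pics/w1.png",cv2.resize(im[:,:,::-1],(800,600),interpolation=cv2.INTER_CUBIC))
s=800/512
print(o["t"],o["ee_pos"],o["joints"])
print("latch tops",proj(c,W(P,[[192,85,161],[192,-85,161]]))*s,"handle",proj(c,W(P,[[110,-35,158],[110,35,158]]))*s)
print("corn",proj(c,W(P,corn))*s)
for g in(.5,.6,.7):print(g,proj(c,W(P,[tip(g),tip(g,0)]))*s)
E
python3 look.py
```

```text
[-0.03417736  0.07652624  0.29421149  1.7133488   0.29071473 -1.31398277]
2.7417 [564.61763563  62.84370111 309.94090247] [-0.03345178  0.07657587  0.2941514   1.71333668  0.29071814 -1.31379712]
latch tops [[311.9502373  313.43781062]
 [274.70297507  63.20449198]] handle [[422.61581824 152.03157098]
 [420.58791092 253.32299944]]
corn [[285.38624929 336.68403166]
 [209.26673494 -63.00560114]
 [659.85673339 -58.71178825]
 [563.62676331 336.47373292]]
0.5 [[424.83103507 366.30567496]
 [538.26315368 322.06884392]]
0.6 [[433.35959988 375.41218166]
 [538.26315368 322.06884392]]
0.7 [[443.55776251 384.31684169]
 [538.26315368 322.06884392]]
```

View pics/w1.png

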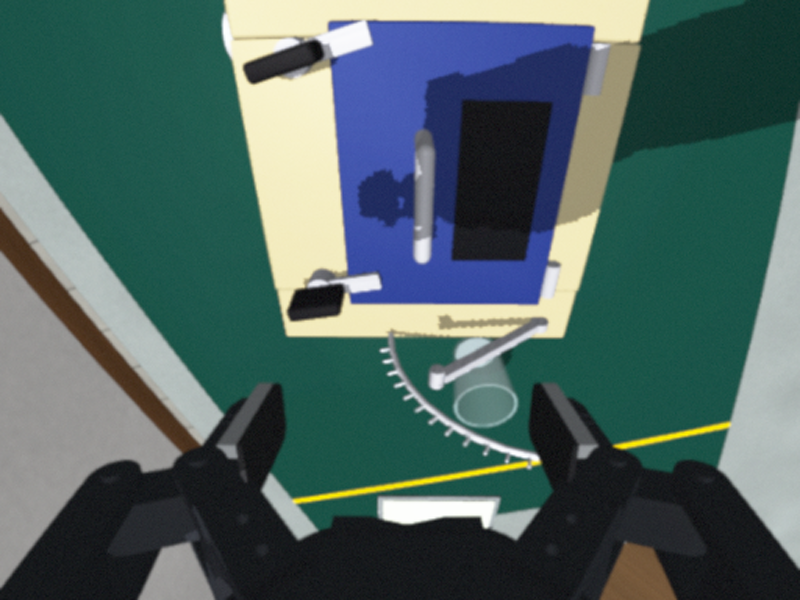

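Wrist view: FL corner (286,337), NL (565,337), handle middle (424,197). Latch top faces are near (284,61) and (316,307), dog ends near (371,33) and (381,282). Pointer root is at (543,324), pin at (437,377).

```bash
cat > fit2.py <<'E'
from h import *
o=np.load("o.npy",allow_pickle=True).item(); cw=wristcal(o)
ct,cs=r.get_calibration("top"),r.get_calibration("scene")
ut=np.array([[299,172],[477,227],[430,384],[248,330],[364,269]])*.64
us=np.array([[530,288],[413,388],[298,303],[415,217]])*.64
uw=np.array([[286,337],[565,337],[424,197],[284,61],[316,307],[371,33],[381,282],[543,324],[437,377]])*.64
def f(p):
    q=p[:3]; g,ll,lr=p[3:]
    d=lambda y,l:[192-50*np.cos(l),y-50*np.sin(l),124]
    w=W(q,[corn[0],corn[3],[110,0,158],[192,-85,161],[192,85,161],d(-85,lr),d(85,ll),tip(g,0),tip(g)])
    return np.r_[(proj(ct,W(q,np.r_[corn,[[110,0,158]]]))-ut).ravel(),(proj(cs,W(q,corn))-us).ravel()*.7,(proj(cw,w)-uw).ravel(),
      (proj(ct,W(q,tip(g)))-np.array([279,250])*.64).ravel(),(proj(cs,W(q,tip(g)))-np.array([465,221])*.64).ravel()]
s=least_squares(f,np.r_[np.load("pose.npy"),.6,.2,.2],x_scale=[100,100,.1,.1,.1,.1])
print(s.x.round(4),s.fun.round(1)); np.save("all.npy",s.x)
P=s.x;a=P[2]
for nm,y,l in(("R",-85,P[5]),("L",85,P[4])):
  for k in(0,np.pi):
    for L in(l,1.5):
      print(nm,k,L,r.ik(W(P[:3],[[192,y,136]])[0],[np.pi,0,a+L-k]))
E
python3 fit2.py
```

```text
[ 4.44000e+02  8.59668e+01 -2.85600e-01  6.13900e-01  7.08000e-02
  2.25400e-01] [-0.1 -1.1  1.3 -0.2  0.1  2.  -1.  -0.1  0.5  0.6 -0.5 -1.7 -1.8  1.3
 -2.7 -0.8 -0.5 -1.5  0.5 -1.3  0.3 -0.6  0.9  4.6 -2.9 -1.  -1.1  2.9
  1.  -0.2  0.6 -0.1 -1.7 -1.6  0.  -1.   0.1 -0.1 -2.4 -0.4]
R 0 0.2253564584715845 [-0.0820245   0.20689292  0.12618968  1.49009309  0.          3.11977643]
R 0 1.5 [-0.0820245   0.20689292  0.12618968  1.49009309  0.          1.84513289]
R 3.141592653589793 0.2253564584715845 [-0.0820245   0.20689292  0.12618968  1.49009309  0.         -0.02181622]
R 3.141592653589793 1.5 [-0.0820245   0.20689292  0.12618968  1.49009309  0.         -1.29645976]
L 0 0.07077231882559136 [ 0.1722169   0.34481051  0.29442894  1.52041475  0.         -2.75458333]
L 0 1.5 [0.1722169  0.34481051 0.29442894 1.52041475 0.         2.0993743 ]
L 3.141592653589793 0.07077231882559136 [0.1722169  0.34481051 0.29442894 1.52041475 0.         0.38700932]
L 3.141592653589793 1.5 [ 0.1722169   0.34481051  0.29442894  1.52041475  0.         -1.04221836]
```

```bash
cat > latch.py <<'E'
from h import *
import sys
A=np.load("all.npy");P=A[:3];a=P[2]
def go(y,l):
    p=lambda z:W(P,[[192,y,z]])[0]; O=lambda L:[np.pi,0,a+L-np.pi]
    r.goto(p(225),O(l)); r.move_straight(p(136),v=120); r.gripper_to(0.0)
    o=r.observe();print("closed",o["t"],o["gripper_width"],o["grip_force"],o["force"].round(1))
    for L in(.8,1.3,1.46):
        r.goto(p(136),O(L)); o=r.observe(); print(L,o["force"].round(1),o["ft_torque"].round(2),o["joints"][5])
    r.pause(.2)
    r.gripper_to(.6); r.move_straight(p(225),v=150);print(r.observe()["t"])
go(-85,A[5]) if sys.argv[1]=="R" else go(85,A[4])
E
python3 latch.py R
```

```text
closed 5.525 0.12891746120917807 61.32560133934021 [ 1.4 10.1  2.2]
0.8 [3.1 5.4 0.9] [ 0.97 -0.72  0.09] -0.5967463800852821
1.3 [7.3 2.9 0.5] [ 0.45 -1.55  0.13] -1.0967926205707073
1.46 [ 6.6  2.2 -2. ] [ 0.49 -1.82 -0.47] -1.256571348360483
8.3667
```

```bash
python3 latch.py L; cat > pic.py <<'E'
from h import *
import sys
im=r.camera("top")[:,:,::-1][90:260,140:320]
cv2.imwrite(sys.argv[1],cv2.resize(im,None,fx=3,fy=3,interpolation=cv2.INTER_CUBIC))
E
python3 - <<'E'
from h import *
A=np.load("all.npy");P=A[:3]
# view latches & handle from above, in the orientation used for the handle grasp
r.goto(W(P,[[60,0,290]])[0],[np.pi,0,P[2]-np.pi]); r.pause(.1)
o=r.observe(); im=r.camera("wrist"); c=wristcal(o)
cv2.imwrite("pics/w2.png",cv2.resize(im[:,:,::-1],(800,600)))
print(o["t"],o["joints"],o["ee_rot"],proj(c,W(P,[[110,-35,158],[110,35,158],[192,85,161],[192,-85,161],tip(A[3])]))/.64)
E
```

```text
closed 11.1583 0.12579286108778662 59.91647779941559 [ 5.9 10.5  1.8]
0.8 [5.4 7.4 1.3] [ 1.34 -1.34  0.05] -0.34245695530999015
1.3 [7.4 5.3 0.2] [ 1.17 -1.76  0.03] -0.8425531435862078
1.46 [9.2 6.7 0.2] [ 1.29 -1.88 -0.44] -1.0022902436656393
14.125
15.5083 [ 1.36945170e-01  1.35100126e-02  2.13894423e-01  1.77205219e+00
 -1.09234023e-06  4.21551760e-01] [-3.14123508e+00 -7.94715988e-04  2.85698592e+00] [[358.31912029 358.38202571]
 [457.82026994 358.4091506 ]
 [519.1477985  457.4334544 ]
 [296.69817302 457.38526323]
 [607.1125581  358.83676968]]
```

View pics/w2.png

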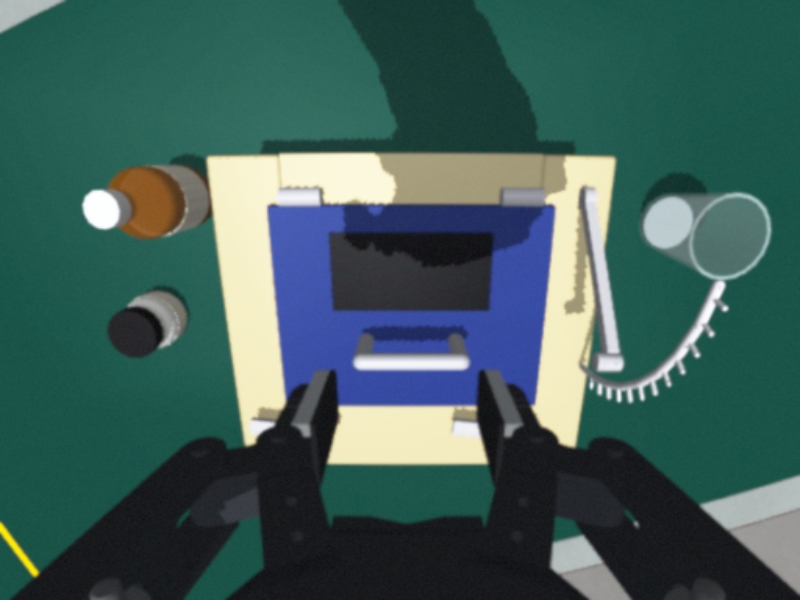

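Both dogs now point to tester -y and clear the hatch. The handle runs (354..469, 362), about 3 mm off the prediction. Next: grasp and lift.

```bash
cat > lift.py <<'E'
from h import *
A=np.load("all.npy");P=A[:3];a=P[2];g=A[3]
O=[np.pi,0,a-np.pi/2]
def T(th,dx=1.5,dy=1):
    return W(P,[[110*np.cos(th)-42*np.sin(th)+dx,dy,116+110*np.sin(th)+42*np.cos(th)-19]])[0]
if __name__=="__main__":
    r.goto(T(0)+[0,0,90],O); r.move_straight(T(0),v=120); r.gripper_to(0.0)
    o=r.observe();print(o["t"],o["gripper_width"],o["grip_force"],o["force"].round(1))
    for th in np.linspace(0,g,8)[1:]:
        r.move_straight(T(th),v=50); o=r.observe(); print(round(th,3),o["t"],o["force"].round(1),o["ft_torque"].round(2),o["grip_force"])
    r.pause(.3)
    o=r.observe();print(o["t"],o["ee_pos"]-T(g),o["gripper_width"])
    im=r.camera("scene")[:,:,::-1][110:250,170:360]
    cv2.imwrite("pics/s2.png",cv2.resize(im,(760,560),interpolation=cv2.INTER_CUBIC))
    c=r.get_calibration("scene"); L=lambda y,t:[[5*np.cos(t),y,116+5*np.sin(t)],[170*np.cos(t),y,116+170*np.sin(t)]]
    for t in(g-.07,g,g+.07):print(t,((proj(c,W(P,L(-105,t)+L(105,t)+[tip(t,0),tip(t)]))-[170,110])*4).round(0).tolist())
E
python3 lift.py
```

```text
18.3417 0.1139886847978092 58.509228229522705 [-1.2  0.2  6. ]
0.088 18.7 [ 6.8 -1.7 -4. ] [-0.23 -1.64 -0.04] 58.61051917076111
0.175 19.0583 [ 6.8 -1.  -0.7] [-0.3  -1.43 -0.04] 58.77761363983154
0.263 19.4167 [ 7.9 -1.8  1.2] [-0.43 -1.69  0.06] 58.79299879074097
0.351 19.775 [ 9.5 -2.6  1.4] [-0.57 -2.03 -0.01] 58.803250193595886
0.439 20.1333 [10.2 -3.1  2.9] [-0.77 -2.34 -0.01] 58.81813287734985
0.526 20.4917 [ 9.7 -4.5  7.5] [-0.79 -2.08  0.05] 58.97308945655823
0.614 20.85 [10.8 -5.3 10.1] [-0.98 -2.33  0.01] 59.08932387828827
21.15 [ 2.5899091  -0.61481449  2.02820092] 0.11787065784961114
0.5439311455342026 [[153.0, 311.0], [307.0, 333.0], [372.0, 151.0], [537.0, 153.0], [390.0, 134.0], [506.0, 135.0]]
0.6139311455342027 [[153.0, 311.0], [298.0, 316.0], [372.0, 150.0], [530.0, 137.0], [390.0, 134.0], [501.0, 124.0]]
0.6839311455342028 [[152.0, 310.0], [289.0, 298.0], [372.0, 150.0], [522.0, 121.0], [390.0, 134.0], [496.0, 113.0]]
```

View pics/s2.png

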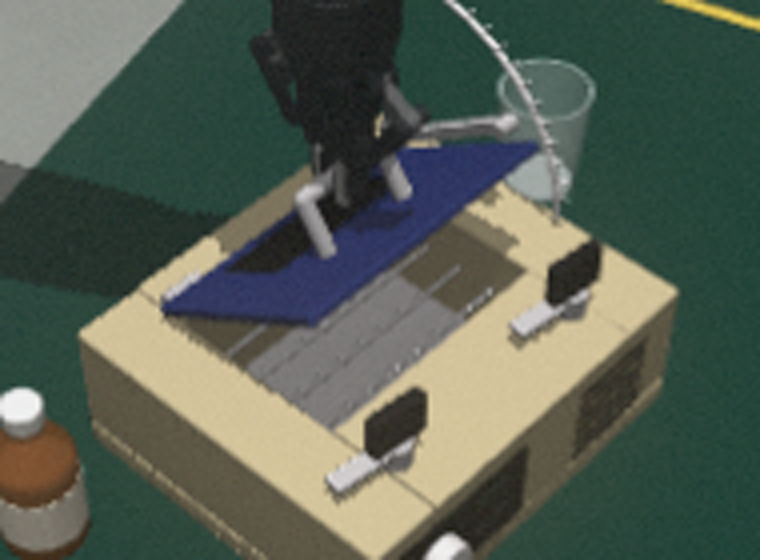

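Scene view: the hatch's latch-side corners are at (312,322) and (540,145), the pointer pin at (511,124). Allowing for the common offset of about (+11,+1), the hatch is at about 0.59 and the pointer at about 0.61. I'll check this in the wrist view.

```bash
python3 - <<'E'
from lift import *
o=r.observe(); im=r.camera("wrist"); c=wristcal(o)
cv2.imwrite("pics/w3.png",cv2.resize(im[:,:,::-1],(800,600),interpolation=cv2.INTER_CUBIC))
L=lambda y,t,h=0:[[q*np.cos(t)-h*np.sin(t),y,116+q*np.sin(t)+h*np.cos(t)] for q in(5,170)]
for t in(g-.07,g,g+.07):print(t,(proj(c,W(P,L(-105,t,4)+L(105,t,4)+[tip(t,0),tip(t)]))/.64).round(0).tolist())
E
```

```text
0.5439311455342026 [[550.0, 110.0], [152.0, 77.0], [516.0, 477.0], [243.0, 603.0], [514.0, 499.0], [345.0, 584.0]]
0.6139311455342027 [[551.0, 110.0], [155.0, 69.0], [517.0, 477.0], [250.0, 625.0], [514.0, 499.0], [352.0, 596.0]]
0.6839311455342028 [[552.0, 110.0], [163.0, 60.0], [517.0, 477.0], [261.0, 648.0], [514.0, 499.0], [360.0, 609.0]]
```

View pics/w3.png

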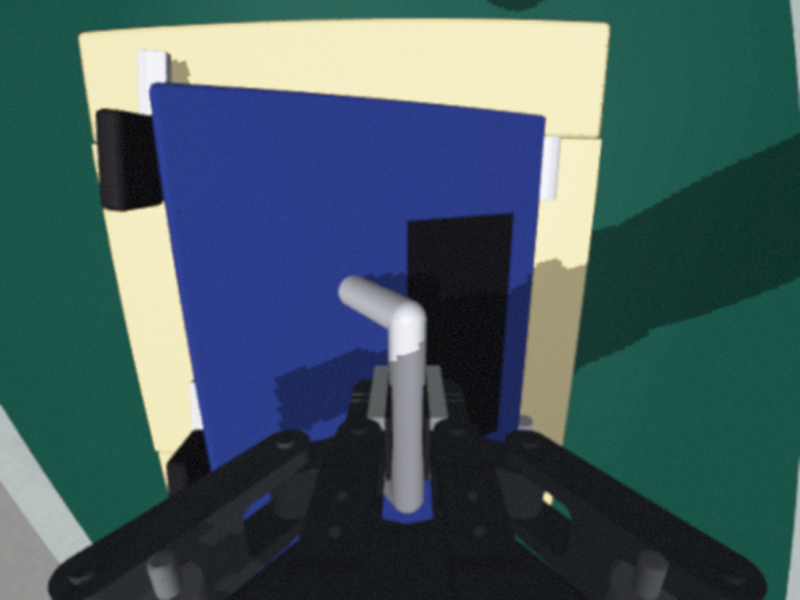

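Wrist view: hatch right-side corners at (545,117) and (153,86), box corners FR (80,35) and NR (609,22), handle leg foot about (352,290) with the bar axis at x=407. The pointer is out of view. I'll fit the hatch angle jointly, letting each camera take a small correction.

```bash
cat > fit3.py <<'E'
from lift import *
o=r.observe(); cw,cs,ct=wristcal(o),r.get_calibration("scene"),r.get_calibration("top")
def hp(q,y,h,t): return [q*np.cos(t)-h*np.sin(t),y,116+q*np.sin(t)+h*np.cos(t)]
def adj(c,d):
    c=dict(c); c["rvec"]=(Ro.from_rotvec(d[:3])*Ro.from_rotvec(c["rvec"])).as_rotvec(); c["tvec"]=c["tvec"]+d[3:]; return c
uw=np.array([[80,35],[609,22],[545,117],[153,86]])*.64
# scene crop x4: FL, FR hidden; hatch root right, latch right bottom/mid, latch left, NR box corner, FL box corner, pointer pin
us=np.array([[165,313],[312,322],[541,146],[80,335],[678,292],[511,124]])/4+[170,110]
def f(p):
    t,gg=p[:2]; q=P+p[2:5]*[1,1,.01]; dw,ds=p[5:11]*[.01,.01,.01,1,1,1],p[11:17]*[.01,.01,.01,1,1,1]
    a1=proj(adj(cw,dw),W(q,[corn[1],corn[2],hp(5,-105,4,t),hp(170,-105,4,t)]))-uw
    # leg foot / bar column
    b=proj(adj(cw,dw),W(q,[hp(110,-31,4,t),hp(110,-20,42,t)]))[:,0]-np.array([352,407])*.64
    a2=proj(adj(cs,ds),W(q,[hp(5,-105,0,t),hp(170,-105,0,t),hp(170,105,0,t),corn[2],corn[0],tip(gg)]))-us
    hw=W(q,hp(110,0,42,t))[0]; gp=o["ee_pos"]-[0,0,19]*np.array([1,1,-1])
    e=(hw-gp)[[0,2]]/3
    return np.r_[a1.ravel(),b,a2.ravel(),e,p[2:5]/2,p[5:]/1.0,(gg-g)/.03]
s=least_squares(f,np.r_[.58,g,np.zeros(15)])
C=np.linalg.inv(s.jac.T@s.jac)
print("hatch",s.x[0],"gauge",s.x[1],"sig",np.sqrt(np.diag(C))[:2]);print(s.x[2:].round(1));print(s.fun[:24].round(1))
E
python3 fit3.py
```

```text
hatch 0.5965872249447924 gauge 0.6231224223586983 sig [0.00722841 0.01997977]
[ 2.1  1.1 -0.   0.3  0.5  0.   0.1  0.  -0.1  0.2 -1.3  0.2  0.6  0.1
  0. ]
[-0.4  0.1 -0.2  0.7 -0.1 -0.5 -0.  -0.2  1.  -0.4 -0.7 -0.   0.3  0.3
 -0.2 -0.2 -0.7 -0.6  0.4 -0.4 -0.8  0.6 -0.2 -1.1]
```

```bash
python3 - <<'E'
from lift import *
r.move_straight(T(g+.03,dx=3),v=20); r.pause(.8)
o=r.observe();print(o["t"],o["force"].round(1),o["grip_force"],o["qd"].round(4))
E
python3 fit3.py | head -1
python3 - <<'E'
from lift import *
o=r.observe(); d=o["ee_pos"]-W(P,[[2.1,0,0]])[0]; x=d[0]*np.cos(a)+d[1]*np.sin(a); print("angle from arm",np.arctan2(d[2]+19-116,x)-np.arctan2(42,110),np.hypot(d[2]+19-116,x))
im=r.camera("scene")[:,:,::-1][110:250,170:360]
cv2.imwrite("pics/s3.png",cv2.resize(im,(760,560),interpolation=cv2.INTER_CUBIC))
E
```

```text
22.325 [ 9.9 -3.6  6.7] 58.89621376991272 [-0.0002  0.0001 -0.0001 -0.0006 -0.0006 -0.0002]
hatch 0.5938917957114702 gauge 0.6218171241269908 sig [0.00723802 0.01999951]
angle from arm 0.6281567588205061 120.6631490286902
```

View pics/s3.png

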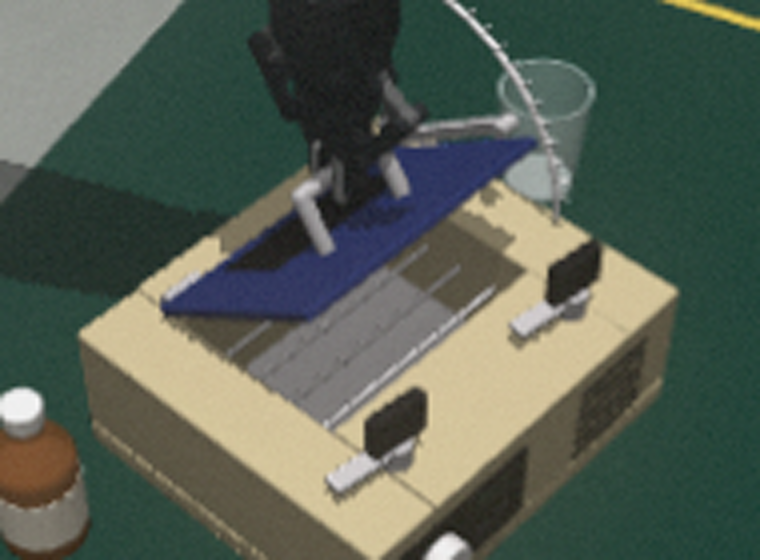

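The latch-side edge rose about 5 px, so the hatch is at about 0.615 and the pointer at 0.61–0.62. The pin is still at (511,124) and both latches are clear, so I'm handing in.

```bash
python3 -c "
from station import r
print(r.close_job())"
```

```text
the job is handed in; nothing more can be done
None
```

I handed the job in with both latches at their end stops and the hatch held still by its handle at about 0.615 rad; the pointer reads about 0.61–0.62 rad, and the hand-in call returned no verdict.

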